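Raise the counterweighted arm of the classroom paper trimmer

TASK

Get the paper trimmer ready for the next drawing: push its cutting arm up by the orange-and-black grip, steadily and from underneath, past its balance point, so that the counterweight carries it on to its open stop and it stays raised on its own, then move clear. Use the fingers, and push only on the grip: do not take hold of it, do not touch the blade, the bar or the counterweight, and do not fling the arm or let it drop back. Leave the stain bottle, glue stick and slide box alone.

Things in the scene. Friction and masses are not known exactly. Their poses are not given: they have to be found in the camera images.
- trimmer: lever paper trimmer standing crosswise to the robot, fixed on the desk. Origin on the desk under the cutting arm, 200 mm in front of its hinge; x runs from grip to hinge (the lowered arm lies along it), y towards the board, z up. White board 330 x 240 mm (x -75 to 255, y 10 to 250), top 40 mm above the desk. The space under the grip and around it (y below 60 mm) is free down to the desk
- cutting_arm (a joint): angle of the cutting arm, rad: 0 down (level), grows as the grip rises, 1.10 at the open stop. The axis is parallel to the trimmer's y, at x = 200 mm, 78 mm above the desk. The dark steel counterweight on its tail balances it at about 0.5: below 0.38 it falls shut, from 0.38 to 0.65 friction may hold it, above that it swings on slowly by itself and stays. It takes 1.5 to 3 N upward at the grip
- grip_under (a point): middle of the underside of the grip at the arm's free end, 359 mm from the hinge, 72 mm above the desk when down; turns with the arm. The grip is a black core 116 mm long, 12 wide, 28 high between two orange scales (26 mm wide in all; the scales end 9 mm above the core's underside). It slopes up to its free end by 0.10 rad when the arm is down
- grip_end (a point): lower edge of the grip's free end face, 58 mm from grip_under along the underside, about 78 mm above the desk when the arm is down; turns with the arm
- stain_bottle: amber bottle with black cap, 38 mm across, 85 mm tall, standing loose; origin at the centre of its underside
- glue_stick: green glue stick, 29 mm across, 92 mm tall, standing loose; origin at the centre of its underside
- slide_box: blue plastic slide box, 85 x 33 x 35 mm, long side along its x, loose; origin at the centre of its underside
- blade (a point): middle of the steel blade under the cutting arm, which reaches 130 mm either way along the arm and ends 9 mm before the grip; 37 mm high, 3 mm thick. Not to be touched
Things that resemble listed ones, but are neither listed nor needed, are in the scene too. There is more than one size of the glue_stick; the job needs the larger.

How it is judged (in metres and radians):
On the way, in this order (a step that is already met when the one before it is completed fails the run):
1. the fingers push on the grip and the arm is rising (contact force between any of cutting_arm_c6, cutting_arm_c7, cutting_arm_c8 and the fingers above 0.3 N and value of joint cutting_arm above 0.2 rad), for 0.2 s.
2. the arm is past its balance point and on towards the stop (value of joint cutting_arm above 0.9 rad), for 0.1 s.
At the end, for the whole second after the job is handed in: the cutting arm rests at its open stop (angle over 1.04 of 1.10 rad, still) with the robot clear of it; bottle, glue stick and slide box are within 15 mm of where they stood, bottle and glue stick upright (value of joint cutting_arm above 1.04 rad and velocity of joint cutting_arm between -0.05 and 0.05 rad/s and distance of each of stain_bottle, glue_stick, slide_box from where it was at the start of the episode below 0.015 m and angle between each of stain_bottle, glue_stick's own z axis and vertical below 0.2 rad); the robot touches nothing.
It fails at once if the grip is pinched (both orange scales squeezed at once) (contact force between each of cutting_arm_c7, cutting_arm_c8 and the fingers above 3 N).
It fails at once if the blade, the bar of the arm or the counterweight is touched instead of the grip (contact force between any of cutting_arm_c0, cutting_arm_c1, cutting_arm_c2, cutting_arm_c3, cutting_arm_c4, cutting_arm_c5 and the fingers above 1 N or contact force between any of cutting_arm_c0, cutting_arm_c1, cutting_arm_c2, cutting_arm_c3, cutting_arm_c4, cutting_arm_c5 and the arm above 1 N).
It fails at once if the arm is flung up (over 2.5 rad/s) (velocity of joint cutting_arm above 2.5 rad/s).
It fails at once if the arm drops back (faster than 1 rad/s) (velocity of joint cutting_arm below -1 rad/s).
It fails at once if a bystander is moved by more than 15 mm or lifted (distance of any of stain_bottle, glue_stick, slide_box from where it was at the start of the episode above 0.015 m).
It also fails if it takes over 45 s, if anything falls off the work surface, if the arm or the gripper's body presses on something with over 40 N, if the wrist force passes 120 N, or if a joint passes its speed limit or range.

ROBOT

A 6-joint arm with a two-finger parallel gripper is mounted at the origin on the work surface. World frame = base frame: x ahead of the robot, y to its left, z up, the work surface at z = 0. Lengths are in mm, angles in rad, forces in N, time in s.
With the tool pointing down it reaches from about 350 to 775 mm from the base axis. Payload 7.3 kg.
Tool frame: the origin (TCP) lies between the finger pads; the fingertips stand 14 mm ahead of it and the grasp point (between the pads) lies 5 mm behind it; y points along the fingers, z is the direction in which the jaws open and shut, and the axes are right-handed (so a half turn about y gives the same grasp; the last joint's range is limited). The gripper opens to 92 mm and grips with 3 to 60 N. Pads are 19 mm wide; open, the fingers measure 130 mm over their backs; the gripper's body (75 mm by 190 mm) begins 47 mm behind the grasp point.
Start: joints at [-1.26, 0.342, 1.524, -0, 1.275, -0.146], TCP at [231.59, -471.179, 240.741] pointing down, gripper open.
Joint ranges: [-2.53, 2.53], [-0.77, 2.02], [0.04, 2.7], [-1, 4.14], [0.28, 2.66], [-3.11, 3.11]. Speed limits (rad/s): [2.57, 2.57, 3.14, 3.14, 3.14, 3.14].

INTERFACE

Orientations are given as [roll, pitch, yaw] about the fixed x, y, z axes, in that order (R = Rz(yaw) Ry(pitch) Rx(roll)).
In Python, from plant import bot, vision, order gives the robot as it stands.
- The arm moves only by the tool apply_moves, never from a script. Its argument "rows" is a list of rows, each a list of 3 entries, a list of its own where there are three numbers: the shift along the tool's x, y, z in cm, then the turn about the tool's y in rad, then the finger opening in cm, from 0 to 9.18. A call has 1 to 5 rows; each row is the pose to reach, as a shift and turn from the pose measured when the call began, along the tool's axes at that moment; what a row does not reach only later rows make up. A row lasts 1/8 s, in which the tool goes at most 62.5 mm and 10.7 degrees, less where a joint would pass 70% of its speed; a pose out of reach is approached as far as the arm can. A call with a gripper value outside its range is refused whole. The fingers move at their own pace and stop on an object; the grip force is fixed at half the most. Time passes only in rows, so rows that repeat a pose let the fingers close. It gives the time, the measured TCP pose, the force and the opening at its end, in the units of the state.
- bot.get_obs(): the state, without advancing time (a new reading comes with each control period).
- vision.capture(name): name is "side" or "top"; returns the picture (480x640x3 uint8, red, green, blue); there is no depth.
- vision.camera_info(name): a dict with "mtx" (3x3 intrinsics, pixels), "distortion" ([k1, k2, p1, p2, k3] as OpenCV has them; the pictures are not rectified), "rvec" (rotation vector, rad) and "tvec" (3), from world to camera coordinates, as OpenCV has them. Camera axes: x right, y down, z forward; pixel columns grow to the right and rows downward; lengths in mm; the calibration is good to about 2 mm. A picture is of the moment at which its call begins. camera_info takes no time and is no camera call.
- order.close_job(): hands the job in, once; it reports no verdict.
The state is a dict: "time": time; "joint_positions": joint angles; "dq": joint speeds; "tau": joint torques, N m; "tool_pos": TCP position; "tcp_rot": TCP orientation; "contact_force": force on the tool from outside, world axes, zero at the start; "moment": the same for the moment, N m; "grip_width": finger opening in mm.
Only numpy, scipy, OpenCV 4.12 (cv2) and the standard library are available. Lean on these libraries where they do the work, as an engineer would, in place of code of your own. Each camera call takes 0.05 s, during which the arm holds its last target.

## Working session

There is one attempt and no reset: what is moved stays moved. The work goes in short steps, Python scripts to look and compute and a tool call to move; the robot and the scene stay as the last step left them, time stands still between calls to the robot, and variables do not carry over. Pictures are saved under pics/ and viewed, and the job is handed in when it is done.

Besides the shell and the picture viewer there is one more tool, called as name(argument=value, ...), one argument or row to a line, values as JSON. apply_moves: Moves the arm, as the interface text tells. Its arguments: {"type":"object","properties":{"rows":{"type":"array","items":{"type":"array"}}},"required":["rows"]}

```bash
mkdir -p pics; ls; python3 - <<'E'
from plant import bot, vision, order
import cv2
print(bot.get_obs())
for n in("side","top"):
    im=vision.capture(n); cv2.imwrite(f"pics/{n}0.png",im[:,:,::-1]); print(n,vision.camera_info(n))
E
```

```text
pics
{'time': 0.0, 'joint_positions': array([-1.25996245e+00,  3.42741848e-01,  1.52501539e+00,  2.74320323e-06,
        1.27537044e+00, -1.45990233e-01]), 'dq': array([-0.00162717,  0.00055701, -0.00127092,  0.00063108, -0.00126121,
       -0.00102922]), 'tau': array([ 1.88195205e-03, -4.31233013e+01, -2.44226950e+01,  7.18786893e-02,
        5.58695721e-02, -1.16204092e-04]), 'tool_pos': array([ 231.4864677 , -470.79066221,  240.03557515]), 'tcp_rot': array([-1.57231464e+00,  2.25898863e-04, -2.68476952e+00]), 'contact_force': array([ 0.09627902, -0.45411371, -0.17193866]), 'moment': array([0.02627888, 0.0166617 , 0.02516742]), 'grip_width': 91.57832362506024}
side {'mtx': array([[529.8943322 ,   0.        , 313.85483759],
       [  0.        , 529.8943322 , 237.62749905],
       [  0.        ,   0.        ,   1.        ]]), 'distortion': array([0.01799876, 0.        , 0.        , 0.        , 0.        ]), 'rvec': array([ 2.46332714, -0.1083916 ,  0.02873603]), 'tvec': array([-588.75971817,  140.24644033, 1067.49382714])}
top {'mtx': array([[537.67897138,   0.        , 317.48830991],
       [  0.        , 537.67897138, 237.75397343],
       [  0.        ,   0.        ,   1.        ]]), 'distortion': array([-0.04874531,  0.        ,  0.        ,  0.        ,  0.        ]), 'rvec': array([ 2.12552428, -2.11205101,  0.18064905]), 'tvec': array([ 80.79481145, 598.75852997, 969.07445333])}
```

View pics/side0.png

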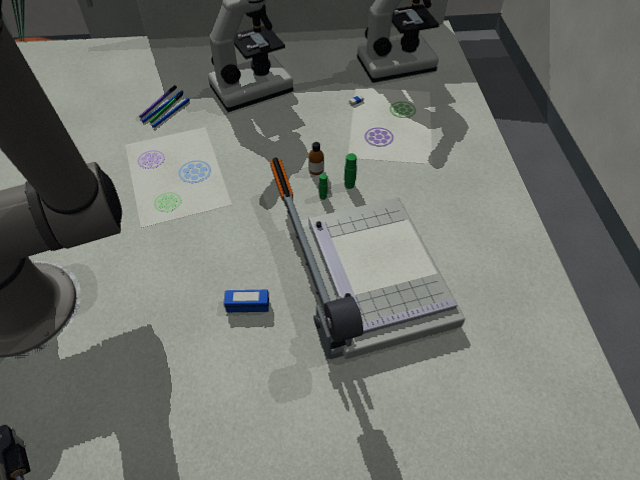

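View pics/top0.png

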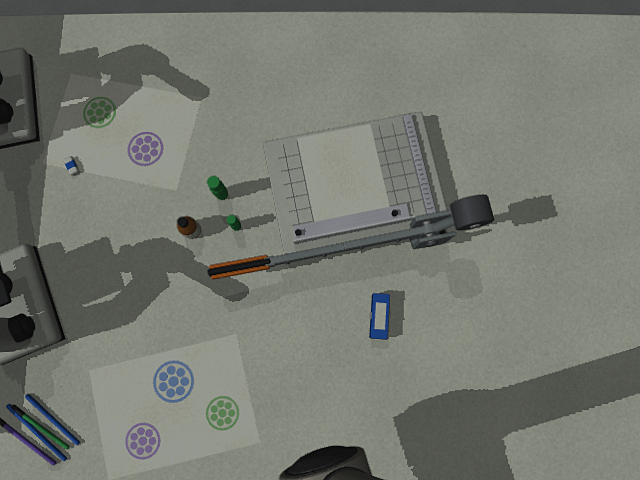

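The side view shows the orange grip at about (281,178), its free end at (275,160), and the hinge and counterweight near (340,318). In the top view the grip is at (240,267). Other objects (top view):
- amber bottle (187,226)
- large green stick (217,187)
- small green stick (233,222)
- slide box (380,316)

The only orange-and-black object is the grip; the pens at (40,420) are blue, green and purple.

```bash
cat > h.py <<'E'
import numpy as np, cv2
from plant import bot, vision, order
from scipy.spatial.transform import Rotation as Ro
def cam(n):
    c=vision.camera_info(n); return c['mtx'],c['distortion'],np.array(c['rvec']),np.array(c['tvec'])
def ray(n,p):
    K,d,r,t=cam(n); R=cv2.Rodrigues(r)[0]
    u=cv2.undistortPoints(np.array([[p]],float),K,d)[0,0]
    return -R.T@t, R.T@np.array([u[0],u[1],1])
def plane(n,p,z):
    o,d=ray(n,p); return o+d*(z-o[2])/d[2]
def tri(ps,pt):
    K,d,r,t=cam('side');K2,d2,r2,t2=cam('top')
    P=np.c_[cv2.Rodrigues(r)[0],t];Q=np.c_[cv2.Rodrigues(r2)[0],t2]
    a=cv2.undistortPoints(np.array([[ps]],float),K,d)[0].T;b=cv2.undistortPoints(np.array([[pt]],float),K2,d2)[0].T
    X=cv2.triangulatePoints(P,Q,a,b)[:,0];return X[:3]/X[3]
def proj(n,X):
    K,d,r,t=cam(n);return cv2.projectPoints(np.array(X,float).reshape(-1,3),r,t,K,d)[0][:,0]
def mask(im,lo,hi):
    return cv2.inRange(cv2.cvtColor(im,cv2.COLOR_RGB2HSV),lo,hi)
E
python3 - <<'E'
from h import *
ims={n:cv2.imread(f'pics/{n}0.png')[:,:,::-1].copy() for n in('side','top')}
roi={'side':(255,145,305,210),'top':(195,245,285,290)}
for n,im in ims.items():
    x0,y0,x1,y1=roi[n]
    m=mask(im,(3,130,80),(20,255,255)); 
    k=np.zeros_like(m);k[y0:y1,x0:x1]=m[y0:y1,x0:x1]
    pts=np.argwhere(k)[:,::-1].astype(np.float32)
    print(n,len(pts),pts.mean(0),cv2.boxPoints(cv2.minAreaRect(pts)).round(1).tolist())
    c=im[y0:y1,x0:x1];cv2.imwrite(f'pics/crop_{n}.png',cv2.resize(c[:,:,::-1],None,fx=8,fy=8,interpolation=0) if n=='top' else cv2.resize(c[:,:,::-1],None,fx=9,fy=9,interpolation=0))
for nm,lo,hi in(('green',(50,100,30),(80,255,255)),('amber',(5,120,30),(15,255,160)),('blue',(105,150,60),(125,255,255))):
  for n,im in ims.items():
    m=mask(im,lo,hi);N,l,s,c=cv2.connectedComponentsWithStats(m)
    for i in range(1,N):
        if s[i,4]>40: print(nm,n,s[i],c[i].round(1))
E
```

```text
side 227 [280.53305 177.25551] [[268.8999938964844, 160.6999969482422], [280.0, 157.0], [292.79998779296875, 195.39999389648438], [281.70001220703125, 199.10000610351562]]
top 360 [238.14722 266.875  ] [[208.60000610351562, 265.1000061035156], [265.79998779296875, 254.39999389648438], [268.29998779296875, 267.79998779296875], [211.1999969482422, 278.5]]
green side [150  98  26  25 114] [162.6 109.9]
green side [345 153  11  36 340] [350.1 170.5]
green side [319 174   9  25 182] [322.8 185.9]
green top [207 176  21  24 299] [217.  187.6]
green top [227 215  14  16 147] [233.3 222.1]
green top [ 22 414  47  35 256] [ 45. 431.]
amber side [24 37 26  4 82] [34.4 38.5]
amber side [309 150  15  13 142] [315.8 156.5]
amber side [278 159  15  37 122] [284.8 176. ]
amber side [270 160  14  41 149] [277.3 179.8]
amber top [177 217  20  18 191] [187.6 227. ]
amber top [209 255  59  14 219] [237.2 261.8]
amber top [211 265  58  14 244] [239.5 271.6]
blue side [142  91  41  31  81] [160.  106.8]
blue side [152  98  37  29  82] [168.6 113.1]
blue side [224 290  44  16 350] [246.3 297.5]
blue top [ 65 160  10   9  52] [ 69.9 164.4]
blue top [369 294  21  45 468] [379.3 316.3]
blue top [ 25 395  54  50 242] [ 52.  419.9]
blue top [  6 405  60  56 260] [ 35.4 432.3]
```

```bash
ls pics
```

```text
crop_side.png
crop_top.png
side0.png
top0.png
```

View pics/crop_side.png

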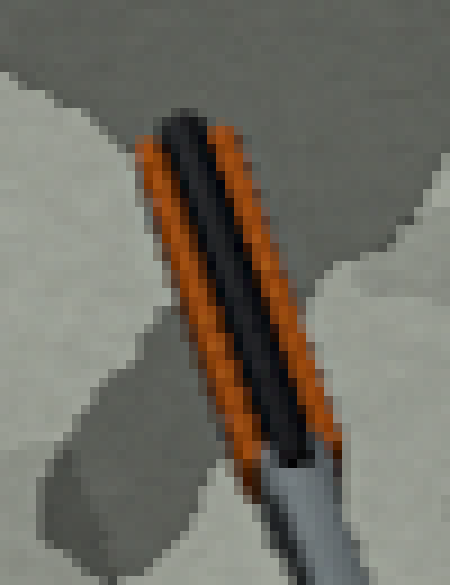

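View pics/crop_top.png

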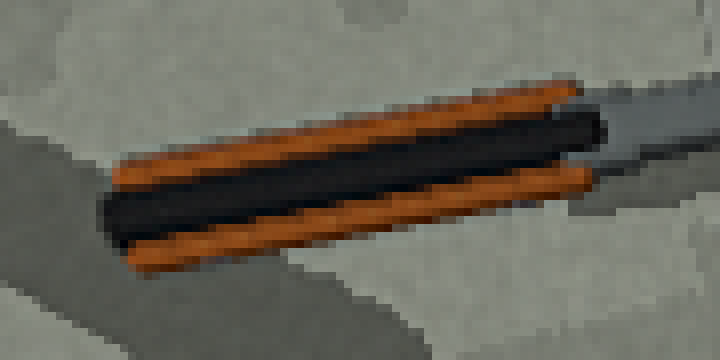

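Both crops show two orange scales around a black core, which confirms the grip. The black core's top ends are at side (275,157) and (287,197), and at top (208,272) and (270,261).

```bash
python3 - <<'E'
from h import *
a=tri((275.3,157.4),(208.1,271.9));b=tri((287.2,196.7),(270.4,261));print(a,b,np.linalg.norm(a-b))
d=b-a;yaw=np.arctan2(d[1],d[0]);print('yaw',yaw)
# plane estimates, z of top of core: ~105 free, ~95 inner
for n,p,q in(('side',(275.3,157.4),(287.2,196.7)),('top',(208.1,271.9),(270.4,261))):
    A=plane(n,p,106);B=plane(n,q,95);print(n,A,B,np.linalg.norm(A-B),np.arctan2(*(B-A)[[1,0]]))
print('bottle base',plane('top',(187,227),45),plane('side',(316,160),55),tri((315.8,156.5),(187.6,227)))
print('glue',tri((350.1,170.5),(217,187.6)),'small',tri((322.8,185.9),(233.3,222.1)))
print('box',tri((246.3,297.5),(379.3,316.3)))
E
```

```text
[527.46834864 281.36936769 101.90042401] [548.63371081 170.00183707  90.13174989] 113.97017645719643
yaw -1.3829864437142951
side [529.07310969 277.4072936  106.        ] [549.08505261 165.57013364  95.        ] 114.14476863055157 -1.3937320315055248
top [525.41433828 280.15753914 106.        ] [547.46097926 169.41506769  95.        ] 113.45020652521413 -1.374285280135048
bottle base [620.21290074 338.81560749  45.        ] [623.43191704 315.23944483  55.        ] [622.75850946 338.32340532  44.03615728]
glue [700.48690609 283.75687749  43.98965317] small [633.26155286 250.83674754  32.58100976]
box [452.93696637 -34.07728535  25.50667898]
```

apply_moves(
  rows=[
    [[0,-10,0],0,0],
    [[-5,-15,-4],0,0],
    [[-10,-16,-8],0.1,0],
    [[-15,-16,-11],0.2,0],
    [[-20,-16,-14],0.2,0],
  ],
)

```text
time: 0.72
tool_pos: [335.0, -279.5, 399.1]
tcp_rot: [-1.571, 0.001, -2.887]
contact_force: [1.6, -0.5, -1.0]
grip_width: 46.5
```

apply_moves(
  rows=[
    [[-4.5,0,-4],0,0],
    [[-9,0,-8.5],0,0],
    [[-13.5,0,-13],0,0],
    [[-18,0,-17.5],0,0],
    [[-22,0,-22],0,0],
  ],
)

```text
time: 1.35
tool_pos: [492.7, -10.3, 399.0]
tcp_rot: [-1.571, 0.0, -2.887]
contact_force: [0.3, -0.1, -0.8]
grip_width: 0.9
```

apply_moves(
  rows=[
    [[-4,0,-5],0,0],
    [[-8,0,-10],0,0],
    [[-12,0,-14],0,0],
    [[-17,0,-14],0,0],
    [[-22,0,-14],0,0],
  ],
)

```text
time: 1.98
tool_pos: [671.1, 182.1, 398.8]
tcp_rot: [-1.571, 0.0, -2.885]
contact_force: [1.4, 0.3, -0.3]
grip_width: 0.2
```

Next I'll check how the arm behaves at its reach limit: does the tool tilt there? The area above the board is clear at this height.

apply_moves(
  rows=[
    [[-5,0,0],0,0],
    [[-10,0,0],0,0],
    [[-15,0,0],0,0],
    [[-20,0,0],0,0],
    [[-25,0,0],0,0],
  ],
)

```text
time: 2.6
tool_pos: [768.5, 206.9, 345.5]
tcp_rot: [-1.571, 0.051, -2.885]
contact_force: [0.3, 0.0, 0.9]
grip_width: 0.8
```

```bash
python3 -c "
from plant import bot
print(bot.get_obs())"
```

```text
{'time': 2.6, 'joint_positions': array([0.16512217, 1.00089501, 0.03607734, 0.00515635, 2.05403396,
       1.48216276]), 'dq': array([ 0.00461256,  0.11931802,  0.00067362, -0.00265169, -0.12812607,
        0.00328737]), 'tau': array([-9.62140225e-02, -7.04043317e+01, -2.85879672e+01,  5.62909304e-02,
       -1.99774853e-01, -2.50291552e-03]), 'tool_pos': array([768.45799451, 206.91644853, 345.45189531]), 'tcp_rot': array([-1.57074141,  0.05078634, -2.88532411]), 'contact_force': array([2.76183870e-01, 5.37560710e-04, 8.75283417e-01]), 'moment': array([-0.04020267,  0.05520049, -0.00230911]), 'grip_width': 0.7858270631080826}
```

The tool does start to tilt outward at the reach limit (pitch 0.05). With it pointing straight down it cannot get under the grip, so I'll look for a posture where the wrist limit makes it tilt more: high up and close in.

apply_moves(
  rows=[
    [[4,-5,0],0,0],
    [[8,-10,0],0,0],
    [[12,-15,0],0,0],
    [[16,-20,0],0,0],
    [[20,-25,0],0,0],
  ],
)

```text
time: 3.22
tool_pos: [566.4, 154.2, 583.3]
tcp_rot: [-1.57, 0.06, -2.885]
contact_force: [0.2, 0.7, 0.6]
grip_width: 0.4
```

```bash
cat > st.py <<'E'
from plant import bot
import numpy as np
o=bot.get_obs()
print(o['time'],o['joint_positions'].round(4),o['tool_pos'].round(1),o['tcp_rot'].round(4),o['contact_force'].round(1))
open('log.txt','a').write(repr([o['joint_positions'].tolist(),o['tool_pos'].tolist(),o['tcp_rot'].tolist()])+'\n')
E
python3 st.py
```

```text
3.225 [0.132  0.5304 0.2822 0.0081 2.2694 1.4519] [566.4 154.2 583.3] [-1.5695  0.0599 -2.8853] [0.2 0.7 0.6]
```

apply_moves(
  rows=[
    [[4,-5,0],0,0],
    [[8,-10,0],0,0],
    [[12,-15,0],0,0],
    [[15,-20,0],0,0],
    [[17,-25,0],0,0],
  ],
)

```text
time: 3.85
tool_pos: [379.1, 105.8, 733.1]
tcp_rot: [-1.563, 0.107, -2.885]
contact_force: [0.2, -0.3, -0.3]
grip_width: 0.4
```

```bash
python3 st.py
```

```text
3.85 [0.0667 0.3419 0.0361 0.0274 2.6569 1.4065] [379.1 105.8 733.1] [-1.5633  0.1071 -2.8853] [ 0.2 -0.3 -0.3]
```

apply_moves(
  rows=[
    [[4,-4,0],0,0],
    [[8,-8,0],0,0],
    [[12,-12,0],0,0],
    [[16,-16,0],0,0],
    [[20,-20,0],0,0],
  ],
)

```text
time: 4.47
tool_pos: [324.6, 102.4, 769.7]
tcp_rot: [-1.535, 0.206, -2.883]
contact_force: [-0.7, -0.5, -0.2]
grip_width: 0.4
```

```bash
python3 st.py
```

```text
4.475 [0.0775 0.24   0.0361 0.0036 2.6566 1.3968] [324.6 102.4 769.7] [-1.5351  0.2059 -2.8831] [-0.7 -0.5 -0.2]
```

apply_moves(
  rows=[
    [[30,-30,0],0,0],
    [[30,-30,0],0,0],
    [[30,-30,0],0,0],
    [[30,-30,0],0,0],
    [[30,-30,0],0,0],
  ],
)

```text
time: 5.1
tool_pos: [249.6, 123.8, 800.9]
tcp_rot: [-1.504, 0.306, -2.878]
contact_force: [0.8, -0.4, -0.2]
grip_width: 0.1
```

```bash
python3 st.py
```

```text
5.1 [ 0.255   0.1378  0.0361 -0.1384  2.6567  1.4397] [249.6 123.8 800.9] [-1.5038  0.3064 -2.8777] [ 0.8 -0.4 -0.2]
```

apply_moves(
  rows=[
    [[10,-35,0],0,0],
    [[10,-35,0],0,0],
    [[10,-35,0],0,0],
    [[10,-35,0],0,0],
    [[10,-35,0],0,0],
  ],
)

```text
time: 5.72
tool_pos: [164.5, 140.6, 819.9]
tcp_rot: [-1.485, 0.387, -2.871]
contact_force: [-0.9, -0.6, 0.7]
grip_width: 0.4
```

```bash
python3 st.py
```

```text
5.725 [ 0.6696  0.069   0.0361 -0.503   2.6568  1.4957] [164.5 140.6 819.9] [-1.4852  0.3868 -2.8707] [-0.9 -0.6  0.7]
```

```bash
cat > fk.py <<'E'
import numpy as np
from scipy.spatial.transform import Rotation as Ro
from scipy.optimize import least_squares
def fk(q,p):
    r0,dy,h0,L1,e1,L2,e2,T,c6=p
    E=lambda a,t:Ro.from_euler(a,t)
    A=E('z',q[0]); x=A.apply([r0,dy,h0]); A=A*E('y',q[1]); x=x+A.apply([e1,0,L1]); A=A*E('y',q[2]); x=x+A.apply([e2,0,L2])
    A=A*E('z',q[3])*E('y',q[4]); x=x+A.apply([0,0,T]); A=A*E('z',q[5])
    return x,A   # A z = tool y
D=[([-1.25996245,.342741848,1.52501539,0,1.27537044,-.14599],[231.4864677,-470.79066221,240.03557515],[-1.57231464,0.000226,-2.68477]),
([0.16512217,1.00089501,0.03607734,0.00515635,2.05403396,1.48216276],[768.45799451,206.91644853,345.45189531],[-1.57074141,0.05078634,-2.88532411])]
D+=[tuple(eval(l)) for l in open('log.txt')]
def res(p):
    o=[]
    for q,x,r in D:
        X,A=fk(q,p); o+=list(X-x); 
        o+=list(300*(A.apply([0,0,1])-Ro.from_euler('xyz',r).apply([0,1,0])))
    return np.array(o)
# e1/e2 degeneracy ok
s=least_squares(lambda v:np.r_[res(v),1e-3*v[4],1e-3*v[6],1e-3*v[0]],[0,77,350,450,0,450,0,250,0],x_scale=100)
P=s.x
if __name__=='__main__':
    print(P.round(1)); print(res(P).reshape(-1,6).round(1))
    for q,x,r in D:
        X,A=fk(q,P); print((A.inv()*Ro.from_euler('xyz',r)).as_matrix().round(2).tolist())
E
python3 fk.py
```

```text
[ -0.   76.4 222.9 506.2  -0.  379.6  46.5 304.1   0. ]
[[-0. -0.  0. -0. -0. -0.]
 [-0.  0. -0. -0. -0. -0.]
 [-0.  0.  0. -0. -0.  0.]
 [-0.  0. -0. -0.  0. -0.]
 [-0.  0. -0. -0. -0.  0.]
 [-0.  0. -0.  0. -0. -0.]
 [ 0.  0.  0.  0. -0. -0.]]
[[0.0, -0.0, -1.0], [-1.0, 0.0, -0.0], [0.0, 1.0, -0.0]]
[[-0.0, 0.0, -1.0], [-1.0, 0.0, 0.0], [0.0, 1.0, 0.0]]
[[-0.0, 0.0, -1.0], [-1.0, 0.0, 0.0], [0.0, 1.0, 0.0]]
[[-0.0, 0.0, -1.0], [-1.0, 0.0, 0.0], [0.0, 1.0, 0.0]]
[[-0.0, 0.0, -1.0], [-1.0, 0.0, 0.0], [0.0, 1.0, 0.0]]
[[-0.0, 0.0, -1.0], [-1.0, 0.0, 0.0], [0.0, 1.0, 0.0]]
[[0.0, 0.0, -1.0], [-1.0, 0.0, 0.0], [0.0, 1.0, 0.0]]
```

```bash
cat > ik.py <<'E'
from fk import *
lo=np.array([-2.53,-.77,.036,-1,.28,-3.11]);hi=np.array([2.53,2.02,2.7,4.14,2.66,3.11])
C=Ro.from_matrix([[0,0,-1],[-1,0,0],[0,1,0]])
def full(q):
    X,A=fk(q,P); return X,A*C
def Rt(tilt,az,flip=0): # tool y = dir with tilt from down toward az ; x = down side
    a=np.array([np.cos(az),np.sin(az),0]);u=np.array([0,0,1.])
    y=np.sin(tilt)*a-np.cos(tilt)*u; x=-(np.cos(tilt)*a+np.sin(tilt)*u); z=np.cross(x,y)
    return Ro.from_matrix(np.c_[x,y,z])
def ik(X,R,q0,w=200):
    f=lambda q:(lambda XA:np.r_[XA[0]-X,w*(R.inv()*XA[1]).as_rotvec()])(full(q))
    q0=np.clip(q0,lo+1e-4,hi-1e-4)
    return (lambda s:(s.x,s.fun))(least_squares(f,q0,bounds=(lo,hi)))
E
python3 - <<'E'
from ik import *
for az in(.2,.35):
 for t in(.4,.6,.8,1.0,1.2,1.4):
  o=[]
  for X in([440,200,60],[530,225,55],[550,150,220],[575,40,340]):
    q,e=min((ik(np.array(X,float),Rt(t,az),np.array(s)) for s in([.2,.2,2,0,1,1.4],[.2,-.3,2.2,0,.6,1.4])),key=lambda r:np.sum(r[1]**2))
    o.append((round(np.linalg.norm(e[:3])),round(np.linalg.norm(e[3:])/200,2)))
  print(az,t,o)
print(q)
E
```

```text
0.2 0.4 [(5, np.float64(0.06)), (0, np.float64(0.0)), (0, np.float64(0.0)), (0, np.float64(0.0))]
0.2 0.6 [(15, np.float64(0.2)), (9, np.float64(0.17)), (0, np.float64(0.0)), (0, np.float64(0.0))]
0.2 0.8 [(27, np.float64(0.34)), (21, np.float64(0.3)), (7, np.float64(0.1)), (0, np.float64(0.0))]
0.2 1.0 [(40, np.float64(0.51)), (0, np.float64(0.0)), (0, np.float64(0.0)), (0, np.float64(0.0))]
0.2 1.2 [(0, np.float64(0.0)), (0, np.float64(0.0)), (0, np.float64(0.0)), (0, np.float64(0.0))]
0.2 1.4 [(0, np.float64(0.0)), (0, np.float64(0.0)), (0, np.float64(0.0)), (0, np.float64(0.0))]
0.35 0.4 [(5, np.float64(0.06)), (0, np.float64(0.0)), (0, np.float64(0.0)), (0, np.float64(0.0))]
0.35 0.6 [(1, np.float64(0.01)), (5, np.float64(0.08)), (0, np.float64(0.0)), (0, np.float64(0.0))]
0.35 0.8 [(0, np.float64(0.0)), (0, np.float64(0.0)), (1, np.float64(0.01)), (0, np.float64(0.0))]
0.35 1.0 [(0, np.float64(0.0)), (0, np.float64(0.0)), (0, np.float64(0.0)), (0, np.float64(0.0))]
0.35 1.2 [(0, np.float64(0.0)), (0, np.float64(0.0)), (0, np.float64(0.0)), (0, np.float64(0.0))]
0.35 1.4 [(0, np.float64(0.0)), (0, np.float64(0.0)), (0, np.float64(0.0)), (0, np.float64(0.0))]
[-0.46800412  0.18773285  2.294532    2.10804249  0.99194715 -1.00740548]
```

```bash
python3 - <<'E'
import ik
from ik import *
ik.lo[3]=-.9; ik.hi[3]=.9
for az in(.2,.35,.5):
 for t in(.3,.4,.5,.6,.8,1.0,1.2):
  o=[]
  for X in([440,200,100],[530,225,55],[550,150,220],[575,40,340]):
    q,e=min((ik.ik(np.array(X,float),Rt(t,az),np.array(s)) for s in([.2,.2,2,0,1,1.4],[.2,-.3,2.2,0,.6,1.4])),key=lambda r:np.sum(r[1]**2))
    o.append((round(np.linalg.norm(e[:3])),float(round(np.linalg.norm(e[3:])/200,2)),q[[1,2,3,4]].round(2).tolist()))
  print(az,t,o)
E
```

```text
Traceback (most recent call last):
AttributeError: 'function' object has no attribute 'lo'
```

```bash
python3 - <<'E'
from ik import *
lo[3]=-.9; hi[3]=.9
for az in(.2,.35,.5):
 for t in(.3,.4,.5,.6,.8,1.0,1.2):
  o=[]
  for X in([440,200,100],[530,225,55],[550,150,220],[575,40,340]):
    q,e=min((ik(np.array(X,float),Rt(t,az),np.array(s)) for s in([.2,.2,2,0,1,1.4],[.2,-.3,2.2,0,.6,1.4])),key=lambda r:np.sum(r[1]**2))
    o.append((round(np.linalg.norm(e[:3])),float(round(np.linalg.norm(e[3:])/200,2)),q[[1,2,3,4]].round(2).tolist()))
  print(az,t,o)
E
```

```text
0.2 0.3 [(0, 0.0, [0.33, 2.06, -0.06, 0.45]), (0, 0.0, [0.54, 1.86, -0.06, 0.44]), (0, 0.0, [0.29, 1.7, 0.03, 0.85]), (0, 0.0, [0.22, 1.46, 0.1, 1.18])]
0.2 0.4 [(0, 0.0, [0.32, 2.14, -0.12, 0.29]), (0, 0.0, [0.53, 1.94, -0.12, 0.28]), (0, 0.0, [0.25, 1.78, 0.05, 0.71]), (0, 0.0, [0.17, 1.55, 0.15, 1.05])]
0.2 0.5 [(6, 0.08, [0.31, 2.14, -0.29, 0.28]), (6, 0.09, [0.52, 1.94, -0.27, 0.28]), (0, 0.0, [0.22, 1.87, 0.08, 0.55]), (0, 0.0, [0.12, 1.64, 0.21, 0.91])]
0.2 0.6 [(11, 0.15, [0.32, 2.17, -0.9, 0.28]), (10, 0.17, [0.53, 1.97, -0.9, 0.28]), (0, 0.0, [0.2, 1.95, 0.14, 0.39]), (0, 0.0, [0.08, 1.73, 0.3, 0.78])]
0.2 0.8 [(23, 0.29, [0.29, 2.17, -0.9, 0.28]), (21, 0.31, [0.52, 1.96, -0.9, 0.28]), (7, 0.1, [0.17, 2.06, 0.81, 0.28]), (0, 0.0, [0.03, 1.9, 0.61, 0.54])]
0.2 1.0 [(36, 0.46, [0.27, 2.17, -0.9, 0.28]), (33, 0.48, [0.5, 1.96, -0.9, 0.28]), (18, 0.25, [0.16, 2.07, 0.9, 0.28]), (5, 0.08, [0.0, 2.0, 0.9, 0.38])]
0.2 1.2 [(50, 0.62, [0.24, 2.17, -0.9, 0.28]), (44, 0.65, [0.49, 1.95, -0.9, 0.28]), (30, 0.42, [0.14, 2.06, 0.9, 0.28]), (16, 0.25, [-0.01, 2.02, 0.9, 0.28])]
0.35 0.3 
[... 1445 characters left out ...]
75, 0.28]), (0, 0.0, [0.23, 1.86, 0.39, 0.64]), (0, 0.0, [0.15, 1.6, 0.38, 1.03])]
0.5 0.6 [(9, 0.11, [0.29, 2.22, 0.9, 0.28]), (8, 0.12, [0.51, 2.0, 0.9, 0.28]), (0, 0.0, [0.21, 1.94, 0.59, 0.53]), (0, 0.0, [0.12, 1.69, 0.51, 0.95])]
0.5 0.8 [(22, 0.27, [0.26, 2.22, 0.9, 0.28]), (20, 0.29, [0.5, 2.0, 0.9, 0.28]), (5, 0.09, [0.19, 2.03, 0.9, 0.42]), (0, 0.0, [0.08, 1.84, 0.84, 0.82])]
0.5 1.0 [(35, 0.45, [0.24, 2.21, 0.9, 0.28]), (31, 0.47, [0.48, 1.99, 0.9, 0.28]), (16, 0.26, [0.17, 2.05, 0.9, 0.34]), (7, 0.16, [0.06, 1.87, 0.9, 0.78])]
0.5 1.2 [(49, 0.62, [0.21, 2.22, 0.9, 0.28]), (43, 0.65, [0.47, 1.99, 0.9, 0.28]), (27, 0.44, [0.15, 2.06, 0.9, 0.28]), (16, 0.34, [0.04, 1.89, 0.9, 0.72])]
```

```bash
python3 - <<'E'
from ik import *
q=np.array(eval(open('log.txt').read().split('\n')[-2])[0]); X,R=full(q)
y=R.as_matrix()[:,1];print('tool y',y.round(3),'tilt',np.arccos(-y[2]),'az',np.arctan2(y[1],y[0]),'x',R.as_matrix()[:,0].round(3))
hi[3]=1.0
for az in(-1.38,-1.0,-.6,-.2):
 for t in(.4,.6,.8,1.0,1.2):
  o=[]
  for X in([520,320,60],[530,260,60],[550,180,220],[575,60,340]):
    q,e=min((ik(np.array(X,float),Rt(t,az),np.array(s)) for s in([.2,.2,2,-.5,1,1.4],[.2,-.3,2.2,-.5,.6,0.4])),key=lambda r:np.sum(r[1]**2))
    o.append((round(np.linalg.norm(e[:3])),float(round(np.linalg.norm(e[3:])/200,2)),q.round(2).tolist()))
  print(az,t,o)
E
```

```text
tool y [ 0.385  0.018 -0.923] tilt 0.39567894855132496 az 0.04734708734556565 x [-0.892 -0.248 -0.377]
-1.38 0.4 [(19, 0.45, [0.43, 0.71, 1.42, -0.08, 1.08, 3.11]), (17, 0.39, [0.35, 0.68, 1.48, -0.13, 1.04, 3.11]), (14, 0.25, [0.29, 0.5, 1.35, -0.26, 1.35, 3.11]), (2, 0.03, [0.17, 0.4, 1.22, -0.38, 1.52, 3.11])]
-1.38 0.6 [(27, 0.57, [0.5, 0.79, 1.26, -0.24, 1.28, 3.11]), (24, 0.52, [0.42, 0.74, 1.38, -0.26, 1.19, 3.11]), (21, 0.35, [0.36, 0.56, 1.28, -0.41, 1.45, 3.11]), (8, 0.12, [0.23, 0.43, 1.22, -0.54, 1.54, 3.11])]
-1.38 0.8 [(42, 0.65, [0.62, 1.01, 0.93, -0.5, 1.69, 3.11]), (34, 0.63, [0.51, 0.86, 1.19, -0.44, 1.43, 3.11]), (29, 0.44, [0.44, 0.64, 1.19, -0.57, 1.58, 3.11]), (15, 0.21, [0.29, 0.48, 1.2, -0.69, 1.59, 3.11])]
-1.38 1.0 [(68, 0.47, [0.72, 1.55, 0.04, -1.0, 2.36, 3.11]), (85, 0.51, [0.63, 1.55, 0.04, -1.0, 2.36, 3.11]), (39, 0.5, [0.51, 0.76, 1.08, -0.75, 1.75, 3.11]), (23, 0.29, [0.35, 0.54, 1.18, -0.84, 1.66, 3.11])]
-1.38 1.2 [(64, 0.48, [0.72, 1.56, 0.04, -1.0, 2.36, 3.11]), (83, 0.52, [0.64, 1.56, 0.04, -1.0, 2.37, 3.11]), (52, 0.53, [0.56, 0.92, 0.94, -0.94,
[... 2478 characters left out ...]
, 1.86, -0.58, 0.56, 2.53]), (0, 0.0, [0.04, 0.1, 1.71, -0.2, 0.75, 1.92])]
-0.2 0.8 [(14, 0.24, [0.63, 0.61, 1.8, -0.94, 0.54, 3.11]), (14, 0.24, [0.51, 0.57, 1.88, -1.0, 0.45, 3.11]), (3, 0.05, [0.38, 0.26, 1.96, -1.0, 0.45, 2.97]), (0, 0.0, [0.07, 0.06, 1.87, -0.44, 0.47, 2.16])]
-0.2 1.0 [(24, 0.41, [0.65, 0.61, 1.78, -1.0, 0.59, 3.11]), (25, 0.42, [0.54, 0.57, 1.86, -1.0, 0.51, 3.11]), (14, 0.23, [0.37, 0.24, 1.96, -1.0, 0.43, 2.95]), (2, 0.03, [0.09, 0.04, 2.0, -1.0, 0.28, 2.72])]
-0.2 1.2 [(34, 0.59, [0.68, 0.63, 1.74, -1.0, 0.66, 3.11]), (34, 0.6, [0.56, 0.57, 1.83, -1.0, 0.57, 3.11]), (25, 0.42, [0.34, 0.22, 1.97, -1.0, 0.39, 2.92]), (14, 0.21, [0.09, 0.03, 1.99, -1.0, 0.28, 2.72])]
```

```bash
cat > plan.py <<'E'
from ik import *
q0=bq=None
def now():
    from plant import bot
    o=bot.get_obs(); return o['joint_positions'],o['tool_pos'],Ro.from_euler('xyz',o['tcp_rot'])
yaw=-1.383; u=np.array([np.cos(yaw),np.sin(yaw),0]); v=np.array([-u[1],u[0],0])
mid=np.array([538.05,225.7,0]); H=mid+359*u; H[2]=78
end=mid-58*u
def chk(q,R,Xs):
    for X in Xs:
        q,e=ik(np.array(X,float),R,q); print(np.round(X),np.linalg.norm(e[:3]).round(1),(np.linalg.norm(e[3:])/200).round(3),q.round(2))
    return q
E
python3 - <<'E'
from plan import *
q,X,R=now();print('H',H,'end',end,'u',u,'v',v)
T0=np.array([516,265,76.])
Xs=[X,[250,160,700],[330,190,550],[380,220,400],[420,260,250],[440,262,150],[450,262,76],T0]+[T0+ (403*(1-np.cos(t)))*u+[0,0,403*np.sin(t)] for t in(.2,.4,.6,.8)]
chk(q,R,Xs)
E
```

```text
H [ 605.07329741 -126.98807409   78.        ] end [527.22172354 282.68024595   0.        ] u [ 0.18669442 -0.98241803  0.        ] v [0.98241803 0.18669442 0.        ]
[165. 141. 820.] 0.0 0.0 [ 0.67  0.07  0.04 -0.5   2.66  1.5 ]
[250 160 700] 0.0 0.0 [ 0.48 -0.18  0.88 -0.18  2.07  1.67]
[330 190 550] 0.0 0.0 [ 0.44 -0.19  1.34 -0.15  1.62  1.72]
[380 220 400] 0.0 0.0 [ 0.46 -0.1   1.67 -0.16  1.21  1.8 ]
[420 260 250] 0.0 0.0 [ 0.5   0.12  1.87 -0.24  0.81  1.95]
[440 262 150] 0.0 0.0 [ 0.48  0.29  1.98 -0.32  0.54  2.05]
[450 262  76] 0.0 0.0 [ 0.47  0.43  2.03 -0.49  0.35  2.22]
[516. 265.  76.] 0.0 0.0 [ 0.42  0.5   1.89 -0.36  0.4   2.04]
[517. 257. 156.] 0.0 0.0 [ 0.4   0.37  1.82 -0.24  0.59  1.89]
[522. 234. 233.] 0.0 0.0 [ 0.35  0.26  1.73 -0.16  0.77  1.76]
[529. 196. 304.] 0.0 0.0 [ 0.26  0.18  1.64 -0.1   0.94  1.62]
[539. 145. 365.] 0.0 0.0 [ 0.15  0.13  1.53 -0.04  1.09  1.48]
```

The fitted kinematics reproduce every logged pose. The present lean of 0.4 rad is feasible along the whole path, so I'll use it: closed fingers leaning under the grip from its outer side, near the free end, giving an upward push. Next is the approach.

```bash
cat >> plan.py <<'E'
def rows(Xs):
    q,X,R=now()
    for t in Xs: print((R.inv().apply(np.array(t,float)-X)/10).round(1).tolist(), np.round(t))
E
python3 -c "
from plan import *
rows([[200,150,765],[235,158,715],[265,168,665],[295,180,610],[325,190,560],[345,205,505],[365,215,450],[385,230,395],[400,240,340],[415,250,290],[425,258,235],[430,262,190]])"
```

```text
[-1.3, 6.5, -0.5] [200 150 765]
[-2.8, 12.4, -0.9] [235 158 715]
[-3.8, 18.2, -1.5] [265 168 665]
[-4.7, 24.5, -2.4] [295 180 610]
[-5.7, 30.3, -3.1] [325 190 560]
[-5.8, 36.1, -4.5] [345 205 505]
[-5.8, 42.0, -5.4] [365 215 450]
[-5.9, 47.9, -6.8] [385 230 395]
[-5.4, 53.5, -7.9] [400 240 340]
[-5.1, 58.7, -8.9] [415 250 290]
[-4.1, 64.2, -9.9] [425 258 235]
[-2.9, 68.6, -10.5] [430 262 190]
```

apply_moves(
  rows=[
    [[-1.3,5,-0.5],0,0],
    [[-2.8,10,-0.9],0,0],
    [[-3.8,15,-1.5],0,0],
    [[-4.7,20,-2.4],0,0],
    [[-5.7,25,-3.1],0,0],
  ],
)

```text
time: 6.35
tool_pos: [305.0, 189.8, 606.6]
tcp_rot: [-1.485, 0.388, -2.87]
contact_force: [0.6, 0.0, 0.1]
grip_width: 0.4
```

```bash
python3 st.py; python3 -c "
from plan import *
rows([[345,205,505],[365,215,450],[385,230,395],[400,240,340],[415,250,290],[425,258,235],[430,262,190]])"
```

```text
6.35 [ 0.4809 -0.1841  1.1824 -0.1662  1.7772  1.7329] [305.  189.8 606.6] [-1.4852  0.3877 -2.8703] [0.6 0.  0.1]
[-0.1, 10.9, -1.3] [345 205 505]
[-0.1, 16.8, -2.3] [365 215 450]
[-0.1, 22.7, -3.7] [385 230 395]
[0.4, 28.4, -4.7] [400 240 340]
[0.7, 33.6, -5.7] [415 250 290]
[1.7, 39.0, -6.7] [425 258 235]
[2.8, 43.4, -7.3] [430 262 190]
```

apply_moves(
  rows=[
    [[0,5.5,-0.7],0,0],
    [[0,11,-1.4],0,0],
    [[0,16.5,-2.3],0,0],
    [[0,22,-3.5],0,0],
    [[0.4,27,-4.5],0,0],
  ],
)

```text
time: 6.98
tool_pos: [395.6, 238.3, 350.9]
tcp_rot: [-1.485, 0.388, -2.869]
contact_force: [-0.2, 0.3, 1.0]
grip_width: 0.3
```

```bash
python3 st.py; python3 -c "
from plan import *
rows([[415,250,290],[425,258,235],[432,262,190],[440,262,150],[445,262,110],[450,262,76]])"
```

```text
6.975 [ 0.484  -0.0304  1.7373 -0.186   1.0786  1.8579] [395.6 238.3 350.9] [-1.485   0.3882 -2.8692] [-0.2  0.3  1. ]
[0.3, 6.4, -1.2] [415 250 290]
[1.3, 11.9, -2.1] [425 258 235]
[2.3, 16.3, -2.7] [432 262 190]
[3.1, 20.3, -2.8] [440 262 150]
[4.1, 24.2, -3.0] [445 262 110]
[5.0, 27.5, -3.2] [450 262  76]
```

apply_moves(
  rows=[
    [[0.3,5.5,-1.2],0,0],
    [[1.3,11,-2.3],0,0],
    [[2.3,16,-3.3],0,0],
    [[3.3,20.5,-4],0,0],
    [[4.4,24.5,-4.3],0,0],
  ],
)

```text
time: 7.6
tool_pos: [441.1, 274.9, 103.2]
tcp_rot: [-1.485, 0.388, -2.867]
contact_force: [1.6, -0.5, -0.5]
grip_width: 0.7
```

```bash
python3 st.py; python3 - <<'E'
from plan import *
n=-now()[2].as_matrix()[:,0]; y=now()[2].as_matrix()[:,1]
edge=end-13*v+[0,0,86]
print('n',n,'y',y,'T at contact s=0:',edge-9.5*n, 's=5', edge-9.5*n-5*y)
rows([[450,270,90],[452,270,76],[470,273,76],[480,275,76],[490,277,76]])
from h import *
for nme in('side','top'):
    im=vision.capture(nme);cv2.imwrite(f'pics/{nme}1.png',im[:,:,::-1])
    c=im[100:300,200:400] if nme=='side' else im[180:360,150:390]
    cv2.imwrite(f'pics/{nme}1c.png',cv2.resize(c[:,:,::-1],None,fx=3,fy=3))
E
```

```text
7.6 [ 0.5105  0.3815  2.0086 -0.4273  0.426   2.1854] [441.1 274.9 103.2] [-1.4854  0.3884 -2.8672] [ 1.6 -0.5 -0.5]
n [0.89089492 0.25073879 0.37872986] y [ 0.38635478  0.02008946 -0.92213144] T at contact s=0: [505.9867874  277.87119992  82.40206634] s=5 [504.05501352 277.77075263  87.01272357]
[-0.2, 1.6, 0.6] [450 270  90]
[0.2, 2.9, 0.5] [452 270  76]
[-1.5, 3.6, 0.7] [470 273  76]
[-2.4, 4.0, 0.7] [480 275  76]
[-3.4, 4.4, 0.7] [490 277  76]
```

View pics/side1c.png

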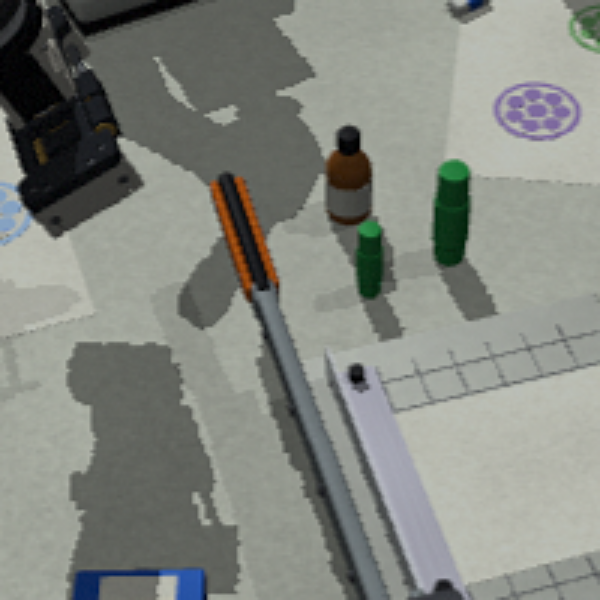

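View pics/top1c.png

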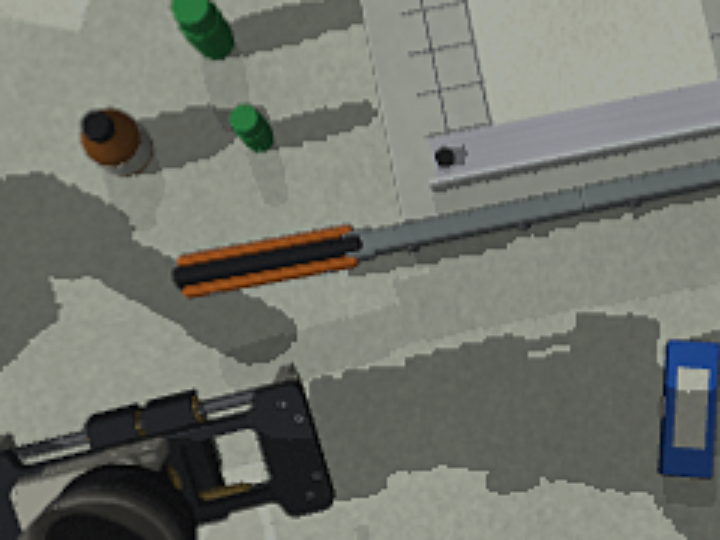

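The side and top crops show the gripper on the robot side of the grip. The grip end is at about (261,148) in full-frame coordinates and nothing has been touched. Next I'll go down and edge towards the grip.

apply_moves(
  rows=[
    [[0.2,1.5,0.3],0,0],
    [[0.3,2.9,0.3],0,0],
    [[-0.7,3.4,0.3],0,0],
    [[-1.7,3.8,0.3],0,0],
    [[-2.7,4.1,0.3],0,0],
  ],
)

```text
time: 8.32
tool_pos: [480.7, 278.1, 73.8]
tcp_rot: [-1.483, 0.382, -2.867]
contact_force: [0.3, 0.4, 0.1]
grip_width: 0.7
```

```bash
python3 st.py; python3 - <<'E'
from plan import *
rows([[490,276,76],[495,277,76],[500,277,76],[505,278,76],[510,279,76],[512,279,76]])
from h import *
_,X,R=now();print('tip pix top',proj('top',X+14*R.as_matrix()[:,1]),'side',proj('side',X+14*R.as_matrix()[:,1]))
for nme in('side','top'):
    im=vision.capture(nme)
    c=im[100:300,200:400] if nme=='side' else im[180:360,150:390]
    cv2.imwrite(f'pics/{nme}2c.png',cv2.resize(c[:,:,::-1],None,fx=3,fy=3))
E
```

```text
8.325 [ 0.4744  0.482   1.9416 -0.4309  0.3923  2.1604] [480.7 278.1  73.8] [-1.483   0.3817 -2.8672] [0.3 0.4 0.1]
[-0.9, 0.2, 0.4] [490 276  76]
[-1.3, 0.3, 0.5] [495 277  76]
[-1.8, 0.5, 0.6] [500 277  76]
[-2.2, 0.7, 0.6] [505 278  76]
[-2.7, 0.9, 0.6] [510 279  76]
[-2.9, 1.0, 0.7] [512 279  76]
tip pix top [[213.2837721  295.77963797]] side [[257.78339343 172.92034358]]
```

View pics/side2c.png

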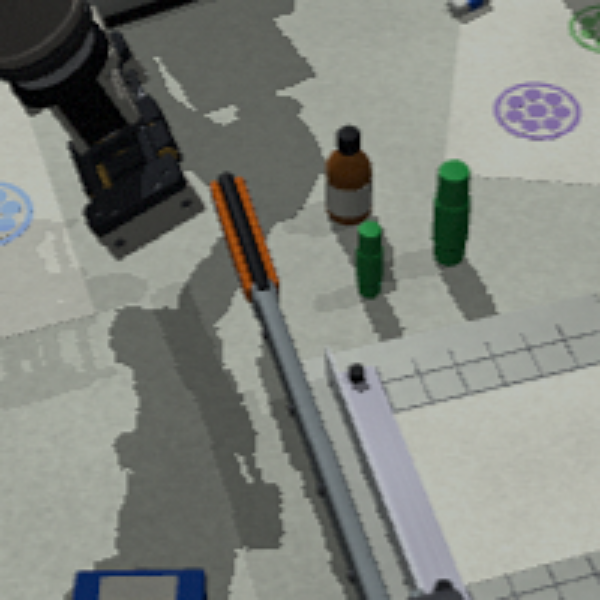

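View pics/top2c.png

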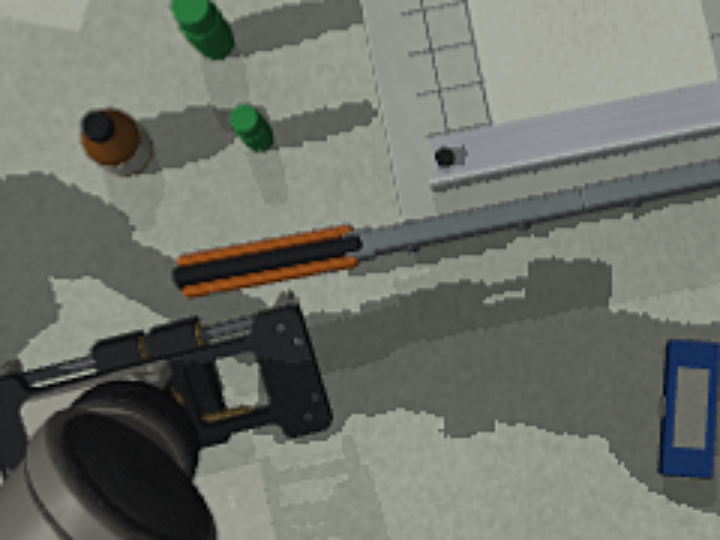

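The fingers are hidden under the gripper body. The tip projects to top-crop (190,347) and the grip's near edge is at about (190,292). I'll advance in small steps and watch the force.

apply_moves(
  rows=[
    [[-0.6,0.1,0.2],0,0],
    [[-1.2,0.3,0.3],0,0],
    [[-1.7,0.4,0.4],0,0],
    [[-1.9,0.5,0.4],0,0],
  ],
)

```text
time: 8.93
tool_pos: [501.3, 279.2, 76.8]
tcp_rot: [-1.483, 0.383, -2.868]
contact_force: [0.5, -0.6, 0.2]
grip_width: 0.5
```

apply_moves(
  rows=[
    [[-0.2,0.1,0],0,0],
    [[-0.3,0.1,0],0,0],
    [[-0.3,0.1,0],0,0],
  ],
)

```text
time: 9.3
tool_pos: [504.2, 279.9, 76.9]
tcp_rot: [-1.483, 0.383, -2.868]
contact_force: [-0.2, 0.1, -0.3]
grip_width: 0.5
```

apply_moves(
  rows=[
    [[-0.2,0.1,0],0,0],
    [[-0.4,0.2,0],0,0],
    [[-0.4,0.2,0],0,0],
  ],
)

```text
time: 9.68
tool_pos: [505.9, 280.0, 75.0]
tcp_rot: [-1.482, 0.376, -2.868]
contact_force: [-9.1, -0.5, 1.9]
grip_width: 0.3
```

apply_moves(
  rows=[
    [[-0.2,0.1,0],0,0],
    [[-0.4,0.2,0],0,0],
    [[-0.4,0.2,0],0,0],
  ],
)

```text
time: 10.05
tool_pos: [506.9, 279.7, 72.8]
tcp_rot: [-1.481, 0.369, -2.869]
contact_force: [-11.4, -0.8, 2.1]
grip_width: 0.4
```

Contact at about 11 N sideways. Now I'll lift slowly along the arc.

```bash
python3 st.py; cat >> plan.py <<'E'
def arc(ths,th0,lat=0,r=395):
    q,X,R=now(); f=lambda t:-r*np.cos(t)*u+np.array([0,0,r*np.sin(t)])
    rows([X+f(t)-f(th0)+lat*v for t in ths])
E
python3 -c "
from plan import *
arc([.02,.04,.06,.08,.1],0)"
```

```text
10.05 [ 0.4526  0.5148  1.8712 -0.3721  0.434   2.0809] [506.9 279.7  72.8] [-1.4806  0.3687 -2.8689] [-11.4  -0.8   2.1]
[-0.3, -0.7, 0.1] [507. 280.  81.]
[-0.6, -1.5, 0.2] [507. 279.  89.]
[-0.8, -2.2, 0.3] [507. 279.  96.]
[-1.1, -2.9, 0.4] [507. 279. 104.]
[-1.4, -3.7, 0.5] [507. 278. 112.]
```

apply_moves(
  rows=[
    [[-0.3,-0.7,0.1],0,0],
    [[-0.6,-1.5,0.2],0,0],
    [[-0.8,-2.2,0.3],0,0],
    [[-0.9,-2.4,0.3],0,0],
  ],
)

```text
time: 10.55
tool_pos: [506.1, 278.2, 98.9]
tcp_rot: [-1.48, 0.367, -2.869]
contact_force: [-5.0, -2.7, -1.6]
grip_width: 0.5
```

```bash
cat > look.py <<'E'
import sys
from h import *
k=sys.argv[1]
a=[]
for nme in('side','top'):
    im=vision.capture(nme)
    c=im[60:260,200:400] if nme=='side' else im[170:370,170:370]
    a.append(cv2.resize(c[:,:,::-1],None,fx=2,fy=2))
cv2.imwrite(f'pics/both{k}.png',np.hstack(a))
E
python3 st.py; python3 look.py 3
```

```text
10.55 [ 0.4507  0.469   1.8523 -0.3266  0.4963  2.0289] [506.1 278.2  98.9] [-1.4799  0.3669 -2.8694] [-5.  -2.7 -1.6]
```

View pics/both3.png

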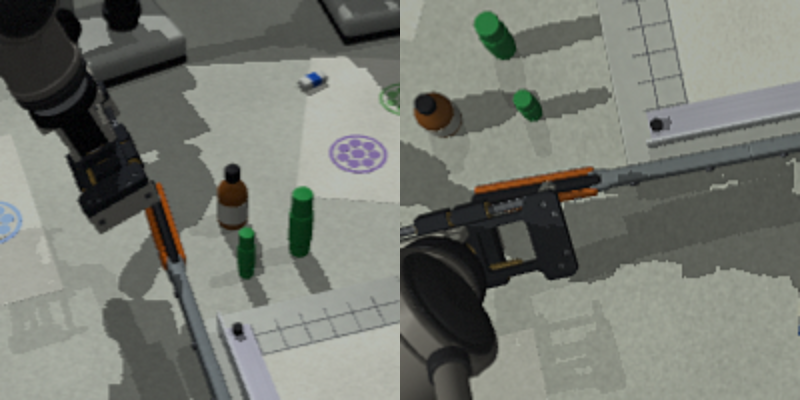

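The force on the tool is now downward (-1.6 N) and the grip's inner end has moved from (287,197) to about (290,191), so the arm is lifting. I'll continue.

```bash
python3 -c "
from plan import *
arc([.09,.12,.15,.18,.20],.06,2)"
```

```text
[-0.6, -1.0, 0.2] [508. 278. 111.]
[-1.0, -2.1, 0.4] [508. 276. 122.]
[-1.4, -3.2, 0.7] [509. 275. 134.]
[-1.8, -4.3, 1.0] [509. 273. 146.]
[-2.1, -5.0, 1.2] [509. 271. 154.]
```

apply_moves(
  rows=[
    [[-0.6,-1.0,0.2],0,0],
    [[-1.0,-2.1,0.4],0,0],
    [[-1.4,-3.2,0.7],0,0],
    [[-1.8,-4.3,1.0],0,0],
    [[-2.1,-5.0,1.2],0,0],
  ],
)

```text
time: 11.28
tool_pos: [507.9, 270.3, 154.0]
tcp_rot: [-1.479, 0.363, -2.87]
contact_force: [-7.7, -4.1, -2.3]
grip_width: 0.6
```

```bash
python3 st.py; python3 look.py 4
```

```text
11.275 [ 0.4343  0.3815  1.7997 -0.253   0.6313  1.9305] [507.9 270.3 154. ] [-1.479   0.3629 -2.8702] [-7.7 -4.1 -2.3]
```

View pics/both4.png

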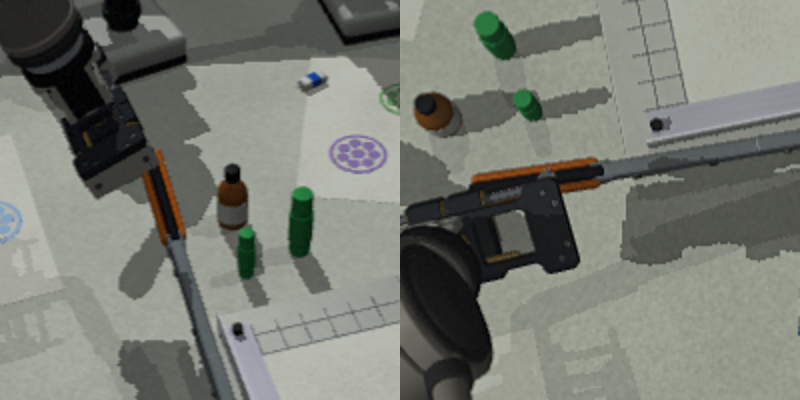

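The grip keeps following the fingers; its inner end is now at side pixel (290,179). I'll estimate the joint angle from that.

```bash
cat > th.py <<'E'
from plan import *
from h import proj
def P3(th,r=301,h=17):
    return H-(r*np.cos(th)+h*np.sin(th))*u+np.array([0,0,r*np.sin(th)+h*np.cos(th)])-0
for t in np.arange(0,1.2,.1): print(round(t,1),proj('side',P3(t)).round(0)[0],proj('top',P3(t)).round(0)[0])
E
python3 th.py;python3 -c "
from plan import *
arc([.23,.26,.29,.32,.35],.20,1)"
```

```text
0.0 [287. 196.] [271. 260.]
0.1 [286. 186.] [269. 258.]
0.2 [286. 176.] [269. 255.]
0.3 [286. 168.] [271. 252.]
0.4 [286. 161.] [274. 248.]
0.5 [287. 154.] [280. 244.]
0.6 [288. 149.] [288. 240.]
0.7 [290. 146.] [298. 235.]
0.8 [292. 144.] [311. 230.]
0.9 [295. 143.] [325. 224.]
1.0 [298. 145.] [342. 219.]
1.1 [302. 149.] [361. 213.]
[-0.5, -1.0, 0.4] [509. 268. 166.]
[-0.9, -2.1, 0.7] [510. 265. 177.]
[-1.3, -3.1, 1.2] [511. 262. 189.]
[-1.6, -4.1, 1.6] [511. 258. 200.]
[-2.0, -5.2, 2.1] [512. 255. 211.]
```

apply_moves(
  rows=[
    [[-0.5,-1.0,0.4],0,0],
    [[-0.9,-2.1,0.7],0,0],
    [[-1.3,-3.1,1.2],0,0],
    [[-1.6,-4.1,1.6],0,0],
    [[-2.0,-5.2,2.1],0,0],
  ],
)

```text
time: 12.0
tool_pos: [511.2, 253.8, 212.2]
tcp_rot: [-1.479, 0.362, -2.871]
contact_force: [-4.8, -4.3, -3.3]
grip_width: 0.5
```

```bash
python3 st.py; python3 look.py 5; python3 -c "
from plan import *
arc([.38,.41,.44,.47,.50],.35,1)"
```

```text
12.0 [ 0.3996  0.2974  1.7374 -0.1976  0.7688  1.8351] [511.2 253.8 212.2] [-1.4785  0.3616 -2.8705] [-4.8 -4.3 -3.3]
[-0.5, -1.0, 0.5] [513. 250. 224.]
[-0.8, -2.0, 1.1] [514. 245. 235.]
[-1.2, -2.9, 1.6] [515. 240. 246.]
[-1.5, -3.9, 2.3] [516. 235. 257.]
[-1.8, -4.8, 2.9] [517. 230. 267.]
```

View pics/both5.png

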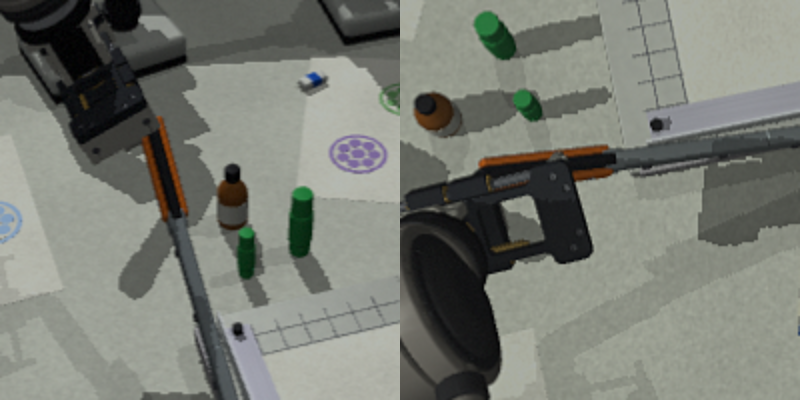

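```bash
python3 - <<'E'
from h import *
im=vision.capture('side');cv2.imwrite('pics/z5.png',cv2.resize(im[105:180,245:320][:,:,::-1],None,fx=8,fy=8,interpolation=0))
E
```

```text
(no output)
```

View pics/z5.png

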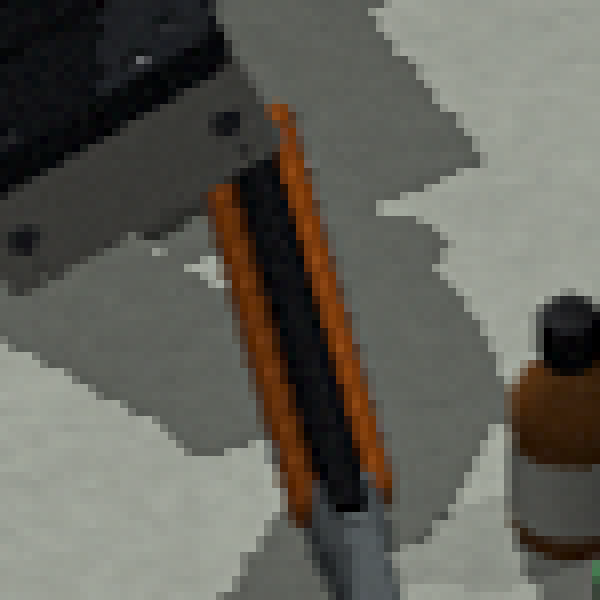

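```bash
cat > sl.py <<'E'
from plan import *
import sys
th=float(sys.argv[1]); q,X,R=now(); M=R.as_matrix(); y=M[:,1];n=-M[:,0];z=M[:,2]
# scale lower edge line in (a=dist along -u from hinge, height above H)
def edge(L): # L along from mid outward
    a=359+L*np.cos(.1); h=(81-78)+L*np.sin(.1)
    return np.array([a*np.cos(th)-h*np.sin(th),78+a*np.sin(th)+h*np.cos(th)])
for w in(-19,0,19):
    B=X+9.5*n+w*z
    best=None
    for L in np.arange(-58,59,1.):
        a,zz=edge(L)
        s=(zz-B[2])/y[2]; p=B+s*y
        d=abs((H-p)@u-a)
        if best is None or d<best[0]: best=(d,L,s,(p-mid)@v)
    print('w',w,'along',best[1],'s(+tip 14)',round(best[2],1),'v of finger face',round(best[3],1))
E
python3 sl.py .295; 
```

```text
w -19 along 58.0 s(+tip 14) 7.5 v of finger face -10.3
w 0 along 53.0 s(+tip 14) 11.3 v of finger face -8.0
w 19 along 32.0 s(+tip 14) 21.7 v of finger face -3.3
```

The angle is about 0.30 rad, but the fingers have slid roughly 20 mm along the grip, so contact is nearing the fingertips. I'll press more firmly sideways before going higher.

```bash
python3 -c "
from plan import *
arc([.295,.30,.305],.295,5)"
```

```text
[-0.5, 0.2, 0.0] [516. 255. 213.]
[-0.5, 0.0, 0.1] [516. 254. 215.]
[-0.6, -0.2, 0.2] [517. 254. 217.]
```

apply_moves(
  rows=[
    [[-0.3,0.1,0.0],0,0],
    [[-0.5,0.1,0.0],0,0],
    [[-0.5,0.0,0.1],0,0],
  ],
)

```text
time: 12.52
tool_pos: [512.0, 253.6, 213.1]
tcp_rot: [-1.48, 0.353, -2.872]
contact_force: [-18.4, -0.1, 1.1]
grip_width: 0.4
```

```bash
python3 st.py;python3 - <<'E'
from h import *
im=vision.capture('side');cv2.imwrite('pics/z6.png',cv2.resize(im[105:180,245:320][:,:,::-1],None,fx=8,fy=8,interpolation=0))
E
```

```text
12.525 [ 0.3974  0.3003  1.7277 -0.1912  0.783   1.8283] [512.  253.6 213.1] [-1.4799  0.3534 -2.8723] [-18.4  -0.1   1.1]
```

View pics/z6.png

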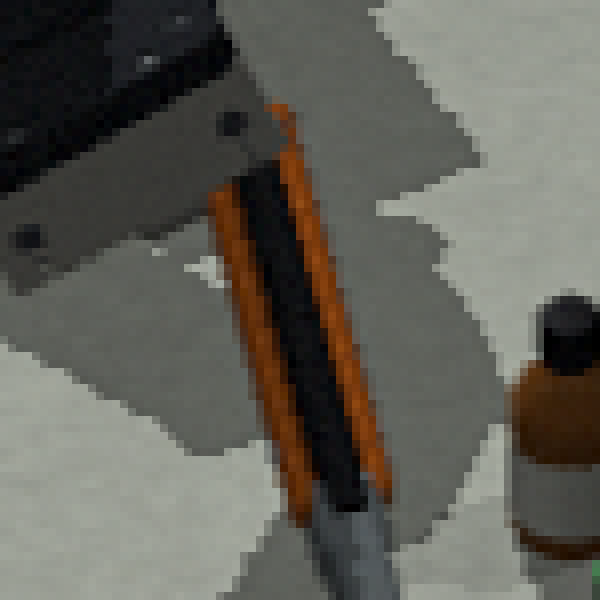

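About 18 N sideways and the grip is unchanged. I'll continue the lift with this preload.

```bash
python3 -c "
from plan import *
arc([.32,.345,.37,.395,.42],.295,5)"
```

```text
[-0.8, -0.7, 0.4] [518. 252. 223.]
[-1.1, -1.5, 0.8] [518. 248. 232.]
[-1.4, -2.4, 1.2] [519. 245. 241.]
[-1.7, -3.2, 1.7] [519. 241. 250.]
[-1.9, -4.0, 2.1] [520. 237. 260.]
```

apply_moves(
  rows=[
    [[-0.8,-0.7,0.4],0,0],
    [[-1.1,-1.5,0.8],0,0],
    [[-1.4,-2.4,1.2],0,0],
    [[-1.5,-2.6,1.3],0,0],
  ],
)

```text
time: 13.08
tool_pos: [514.4, 242.0, 241.7]
tcp_rot: [-1.478, 0.34, -2.874]
contact_force: [-19.8, -8.5, -3.3]
grip_width: 0.8
```

```bash
python3 st.py;python3 - <<'E'
from h import *
im=vision.capture('side');cv2.imwrite('pics/z7.png',cv2.resize(im[95:170,245:320][:,:,::-1],None,fx=8,fy=8,interpolation=0))
E
```

```text
13.075 [ 0.3732  0.2686  1.6817 -0.1668  0.8688  1.779 ] [514.4 242.  241.7] [-1.4783  0.3403 -2.8736] [-19.8  -8.5  -3.3]
```

View pics/z7.png

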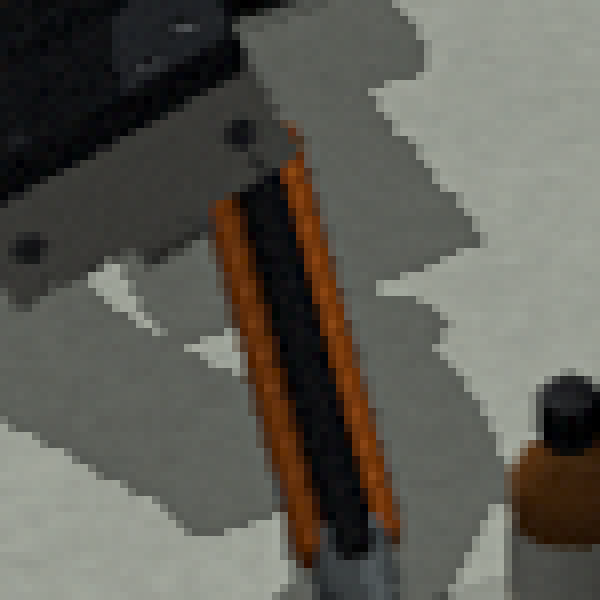

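The core's end is now at row 164, so the angle is about 0.36 with almost no slip this time.

```bash
python3 -c "
from plan import *
arc([.39,.42,.45,.48,.5],.36,4.5)"
```

```text
[-0.8, -0.9, 0.5] [520. 239. 253.]
[-1.1, -1.8, 1.1] [521. 234. 264.]
[-1.4, -2.8, 1.7] [521. 229. 274.]
[-1.7, -3.8, 2.3] [522. 224. 285.]
[-1.9, -4.4, 2.8] [523. 220. 292.]
```

apply_moves(
  rows=[
    [[-0.8,-0.9,0.5],0,0],
    [[-1.1,-1.8,1.1],0,0],
    [[-1.4,-2.8,1.7],0,0],
    [[-1.7,-3.8,2.3],0,0],
  ],
)

```text
time: 13.62
tool_pos: [518.8, 221.8, 283.6]
tcp_rot: [-1.477, 0.33, -2.874]
contact_force: [-10.6, -7.8, -3.9]
grip_width: 0.5
```

```bash
python3 st.py;python3 - <<'E'
from h import *
im=vision.capture('side');cv2.imwrite('pics/z8.png',cv2.resize(im[90:165,245:320][:,:,::-1],None,fx=8,fy=8,interpolation=0))
E
```

```text
13.625 [ 0.33    0.2254  1.6162 -0.1379  0.9802  1.7077] [518.8 221.8 283.6] [-1.4766  0.3305 -2.8744] [-10.6  -7.8  -3.9]
```

View pics/z8.png

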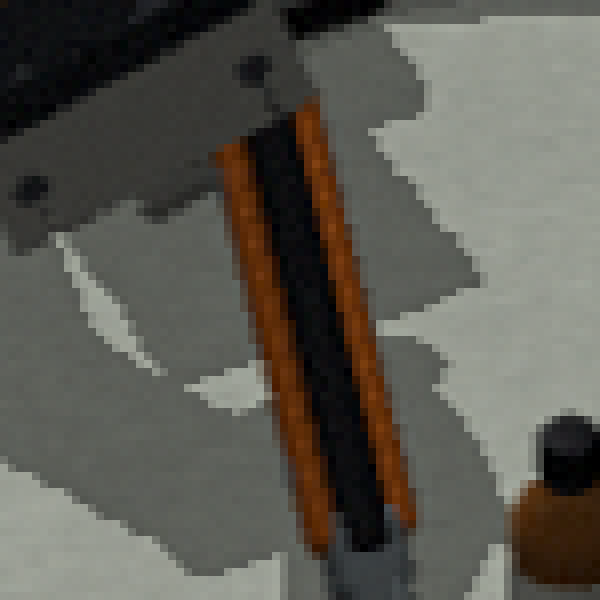

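```bash
python3 sl.py .44; python3 -c "
from plan import *
arc([.46,.48,.50,.51],.44,6)"
```

```text
w -19 along 58.0 s(+tip 14) 24.8 v of finger face -2.8
w 0 along 38.0 s(+tip 14) 37.5 v of finger face 2.3
w 19 along 15.0 s(+tip 14) 51.9 v of finger face 8.0
[-0.8, -0.4, 0.4] [526. 219. 292.]
[-1.0, -1.1, 0.9] [527. 216. 300.]
[-1.2, -1.7, 1.3] [527. 212. 306.]
[-1.3, -2.0, 1.5] [528. 210. 310.]
```

The angle is about 0.44. The fingers slipped again when the sideways force fell, so I'll restore the preload and bring the arm to about 0.5, the balance point. There friction holds it and I can take a fresh, deeper position under the grip.

apply_moves(
  rows=[
    [[-0.7,0.2,0.0],0,0],
    [[-0.9,-0.3,0.3],0,0],
    [[-1.1,-0.9,0.7],0,0],
    [[-1.3,-1.5,1.1],0,0],
    [[-1.4,-2.1,1.4],0,0],
  ],
)

```text
time: 14.3
tool_pos: [522.6, 208.2, 307.4]
tcp_rot: [-1.474, 0.315, -2.876]
contact_force: [-17.1, -12.3, -6.0]
grip_width: 0.1
```

```bash
python3 st.py;python3 - <<'E'
from h import *
im=vision.capture('side');cv2.imwrite('pics/z9.png',np.hstack([cv2.resize(im[90:165,245:320][:,:,::-1],None,fx=5,fy=5,interpolation=0),cv2.resize(vision.capture('top')[200:300,200:300][:,:,::-1],(375,375))]))
E
```

```text
14.3 [ 0.3016  0.2108  1.5649 -0.1242  1.0574  1.6664] [522.6 208.2 307.4] [-1.4737  0.3154 -2.8759] [-17.1 -12.3  -6. ]
```

View pics/z9.png

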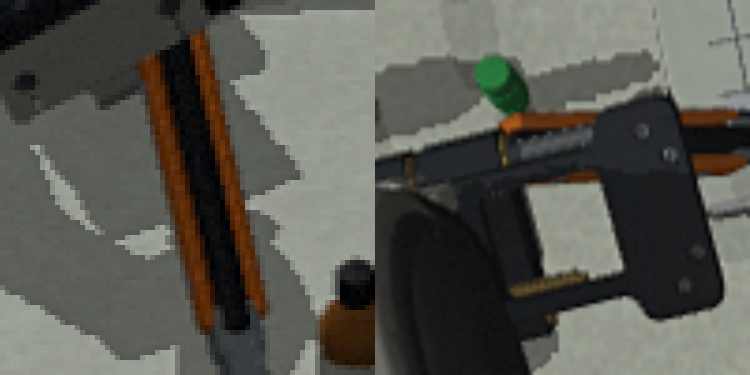

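The side view puts the core's end at row 155, so the angle is about 0.49, at the balance point. From here I'll release and re-engage beyond the free end. Because the arm is inclined, the fingers' hinge-side face can push on the lower edge of the end from underneath.

```bash
python3 -c "
from plan import *
rows([[508,205,306],[494,203,310],[485,215,312],[478,240,312],[476,263,312]])"
```

```text
[1.6, -0.3, -0.1] [508 205 306]
[2.8, -1.1, -0.2] [494 203 310]
[3.2, -1.6, -1.5] [485 215 312]
[3.3, -1.8, -4.1] [478 240 312]
[2.9, -1.9, -6.4] [476 263 312]
```

apply_moves(
  rows=[
    [[0.8,-0.1,0],0,0],
    [[1.8,-0.4,-0.1],0,0],
    [[3.0,-1.0,-0.2],0,0],
  ],
)

```text
time: 14.78
tool_pos: [492.0, 203.0, 309.3]
tcp_rot: [-1.474, 0.32, -2.876]
contact_force: [-0.4, 0.1, -0.7]
grip_width: 0.6
```

```bash
python3 st.py;python3 - <<'E'
from h import *
im=vision.capture('side');cv2.imwrite('pics/z10.png',np.hstack([cv2.resize(im[90:165,245:320][:,:,::-1],None,fx=5,fy=5,interpolation=0),cv2.resize(vision.capture('top')[200:300,200:300][:,:,::-1],(375,375))]))
E
```

```text
14.775 [ 0.311   0.1503  1.6365 -0.1286  1.0425  1.6792] [492.  203.  309.3] [-1.474   0.3204 -2.876 ] [-0.4  0.1 -0.7]
```

View pics/z10.png

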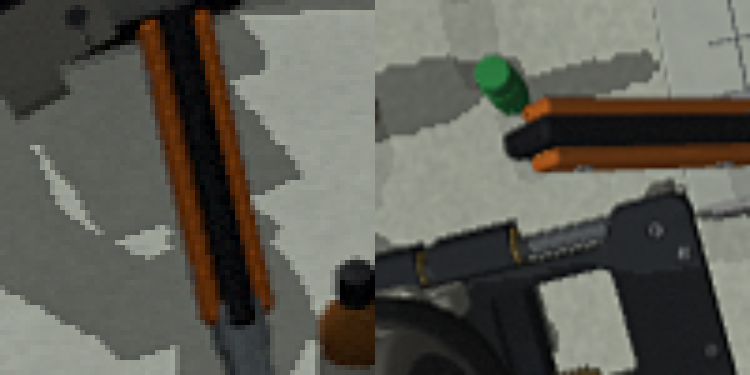

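The arm stays at about 0.5 on its own, with contact force near zero. I'll check the predicted free-end position against the top view before moving round it.

```bash
python3 - <<'E'
from plan import *
from h import proj
def pt(th,L,h): # L outward from mid along underside, h above underside
    a=359+L*np.cos(.1)-h*np.sin(.1); z=-6+L*np.sin(.1)+h*np.cos(.1)
    return H-(a*np.cos(th)-z*np.sin(th))*u+np.array([0,0,a*np.sin(th)+z*np.cos(th)])
for th in(.45,.5,.55):
    print(th,'low end',pt(th,58,0).round(0),proj('top',pt(th,58,0))[0].round(1),'top end',pt(th,58,28).round(0),proj('top',pt(th,58,28))[0].round(1),'inner',proj('top',pt(th,-58,28))[0].round(1),proj('side',pt(th,-58,28))[0].round(1))
rows([[485,225,312],[480,250,312],[478,272,312],[495,276,306],[512,279,300],[530,282,292],[531,282,285],[531,282,277]])
E
```

```text
0.45 low end [535. 242. 259.] [212.  253.7] top end [538. 227. 283.] [218.5 249.4] inner [287.2 244.4] [288.9 163.9]
0.5 low end [537. 232. 278.] [215.8 250.6] top end [540. 217. 301.] [223.4 246.1] inner [291.4 242.2] [289.5 161.5]
0.55 low end [539. 222. 296.] [220.4 247.3] top end [542. 205. 318.] [229.2 242.6] inner [296.1 239.8] [290.3 159.4]
[-0.0, -0.5, -2.2] [485 225 312]
[-0.2, -0.7, -4.8] [480 250 312]
[-0.6, -0.7, -7.0] [478 272 312]
[-2.0, 0.4, -7.0] [495 276 306]
[-3.5, 1.5, -7.0] [512 279 300]
[-5.0, 2.8, -6.9] [530 282 292]
[-4.8, 3.5, -6.9] [531 282 285]
[-4.6, 4.3, -7.0] [531 282 277]
```

```bash
python3 - <<'E'
from plan import *
from h import *
s=open('plan.py').read()
open('plan.py','a').write('''
def pt(th,L,h):
    a=359+L*np.cos(.1)-h*np.sin(.1); z=-6+L*np.sin(.1)+h*np.cos(.1)
    return H-(a*np.cos(th)-z*np.sin(th))*u+np.array([0,0,a*np.sin(th)+z*np.cos(th)])
''')
exec(open('plan.py').read())
for th in(.55,.6,.65,.7,.75):
    print(th,'low',pt(th,58,0).round(0),proj('top',pt(th,58,0))[0].round(1),'top end',pt(th,58,28).round(0),proj('top',pt(th,58,28))[0].round(1),'inner',proj('top',pt(th,-58,28))[0].round(1),proj('side',pt(th,-58,28))[0].round(1))
im=vision.capture('top');cv2.imwrite('pics/t11.png',cv2.resize(im[200:290,220:340][:,:,::-1],None,fx=6,fy=6,interpolation=0))
E
```

```text
0.55 low [539. 222. 296.] [220.4 247.3] top end [542. 205. 318.] [229.2 242.6] inner [296.1 239.8] [290.3 159.4]
0.6 low [541. 211. 313.] [225.9 243.9] top end [544. 193. 335.] [235.9 238.9] inner [301.4 237.4] [291.2 157.7]
0.65 low [543. 199. 330.] [232.3 240.2] top end [547. 180. 351.] [243.6 235. ] inner [307.2 234.8] [292.3 156.3]
0.7 low [546. 186. 346.] [239.7 236.4] top end [549. 167. 366.] [252.3 231. ] inner [313.6 232.2] [293.4 155.3]
0.75 low [548. 173. 362.] [248.1 232.4] top end [552. 152. 380.] [262.  226.7] inner [320.5 229.5] [294.7 154.7]
```

View pics/t11.png

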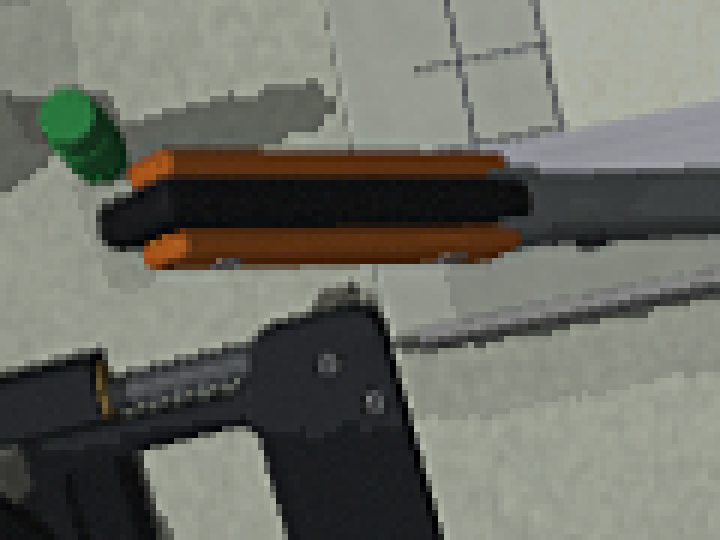

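The earlier angle formula had a sign error. With the corrected one, the top view (core ends (237,238), (248,234), inner (308,233)) gives about 0.67 rad. That is past balance, so I'll wait briefly and see whether the arm swings on by itself.

apply_moves(
  rows=[
    [[0.5,0,0],0,0],
    [[0.5,0,0],0,0],
    [[0.5,0,0],0,0],
    [[0.5,0,0],0,0],
    [[0.5,0,0],0,0],
  ],
)

```text
time: 15.55
tool_pos: [487.4, 201.9, 307.7]
tcp_rot: [-1.474, 0.32, -2.876]
contact_force: [0.8, 0.5, -0.4]
grip_width: 0.2
```

```bash
python3 st.py; python3 - <<'E'
from h import *
im=vision.capture('top');cv2.imwrite('pics/t12.png',cv2.resize(im[200:290,220:340][:,:,::-1],None,fx=6,fy=6,interpolation=0))
E
```

```text
15.55 [ 0.3117  0.1427  1.6501 -0.1292  1.037   1.6804] [487.4 201.9 307.7] [-1.474   0.3201 -2.8756] [ 0.8  0.5 -0.4]
```

View pics/t12.png

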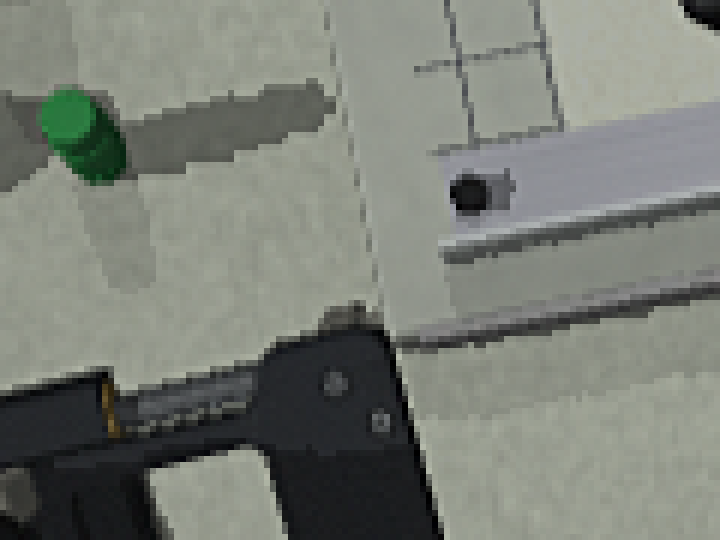

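The arm has swung on out of this crop by itself. I'll move clear and look at the whole scene.

apply_moves(
  rows=[
    [[3,-2,0],0,0],
    [[6,-5,0],0,0],
    [[9,-8,0],0,0],
    [[10,-10,0],0,0],
    [[10,-10,0],0,0],
  ],
)

```text
time: 16.23
tool_pos: [362.9, 178.2, 372.2]
tcp_rot: [-1.474, 0.324, -2.875]
contact_force: [0.4, 0.3, -0.2]
grip_width: 0.5
```

```bash
python3 st.py; python3 - <<'E'
from plan import *
from h import *
for n in('side','top'):
    cv2.imwrite(f'pics/f_{n}.png',vision.capture(n)[:,:,::-1])
for th in(.9,1.0,1.05,1.1):print(th,[proj(n,pt(th,L,28))[0].round(0).tolist() for n in('side','top') for L in(58,-58)])
E
```

```text
16.225 [ 0.3622 -0.1334  1.7543 -0.1352  1.2101  1.7102] [362.9 178.2 372.2] [-1.4743  0.3239 -2.8751] [ 0.4  0.3 -0.2]
0.9 [[287.0, 83.0], [299.0, 155.0], [297.0, 213.0], [344.0, 221.0]]
1.0 [[292.0, 84.0], [303.0, 158.0], [325.0, 204.0], [363.0, 215.0]]
1.05 [[295.0, 85.0], [305.0, 160.0], [341.0, 199.0], [373.0, 213.0]]
1.1 [[298.0, 88.0], [307.0, 163.0], [357.0, 194.0], [383.0, 210.0]]
```

View pics/f_side.png

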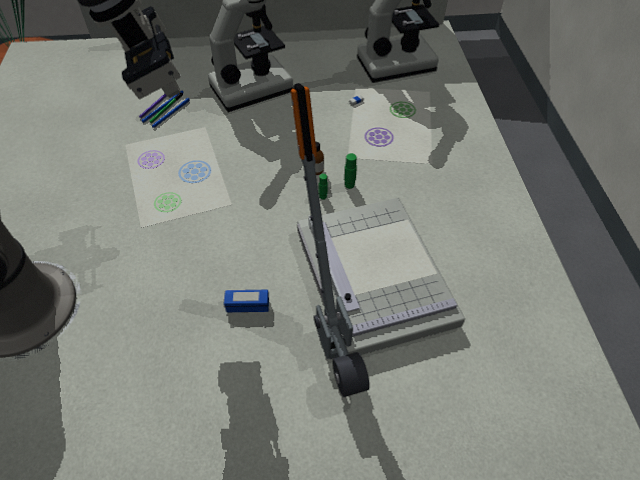

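View pics/f_top.png

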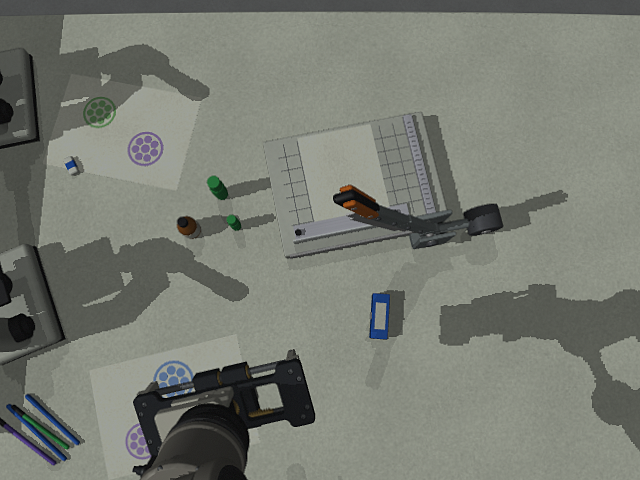

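The cutting arm is raised: the core's far end is at side (300,87) and the inner end at about (307,160), matching the prediction for roughly 1.1 rad. I'll let it settle, then check that it is still and that the bystanders haven't moved.

apply_moves(
  rows=[
    [[1,-1,0],0,0],
    [[1,-1,0],0,0],
    [[1,-1,0],0,0],
    [[1,-1,0],0,0],
    [[1,-1,0],0,0],
  ],
)

```text
time: 16.95
tool_pos: [351.0, 175.7, 376.5]
tcp_rot: [-1.474, 0.32, -2.876]
contact_force: [0.2, 0.3, -0.2]
grip_width: 0.4
```

```bash
python3 st.py; python3 - <<'E'
from h import *
for n,(x0,y0,x1,y1) in(('side',(280,70,330,180)),('top',(320,170,420,240))):
    im=vision.capture(n); a=cv2.imread(f'pics/f_{n}.png')[:,:,::-1]
    z=cv2.imread(f'pics/{n}0.png')[:,:,::-1]
    print(n,'grip diff',np.mean(np.abs(im.astype(int)-a)[y0:y1,x0:x1]>25))
    for nm,lo,hi in(('green',(50,100,30),(80,255,255)),('amber',(5,120,30),(15,255,160)),('blue',(105,150,60),(125,255,255))):
        r=[]
        for i in(z,im):
            N,l,s,c=cv2.connectedComponentsWithStats(mask(i.copy(),lo,hi)); r.append([c[k].round(1).tolist() for k in range(1,N) if s[k,4]>120])
        print(nm,r)
E
```

```text
16.95 [ 0.3687 -0.1562  1.7602 -0.1365  1.2317  1.7147] [351.  175.7 376.5] [-1.4739  0.3199 -2.8756] [ 0.2  0.3 -0.2]
side grip diff 0.0
green [[[350.1, 170.5], [322.8, 185.9]], [[350.1, 170.5], [322.7, 186.1]]]
amber [[[315.8, 156.5], [284.8, 176.0], [277.3, 179.8]], [[312.0, 128.6], [297.8, 122.8]]]
blue [[[246.3, 297.5]], [[246.8, 297.3]]]
top grip diff 0.0
green [[[217.0, 187.6], [233.3, 222.1], [45.0, 431.0]], [[217.1, 187.5], [233.4, 222.1], [44.9, 431.0]]]
amber [[[187.6, 227.0], [237.2, 261.8], [239.5, 271.6]], [[355.1, 191.4], [360.2, 208.7], [187.6, 226.9]]]
blue [[[379.3, 316.3], [52.0, 419.9], [35.4, 432.3]], [[379.2, 316.1], [51.7, 419.6], [35.6, 432.5]]]
```

The grip is still, the bystanders haven't moved and the robot is clear, so I'm handing in.

```bash
python3 -c "
from plant import order
print(order.close_job())"
```

```text
the job is handed in; nothing more can be done
None
```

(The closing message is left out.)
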